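# Swap the wrong vial tray in the sampler's loading dock

### The arm

A 6-joint arm with a two-finger parallel gripper is mounted at the origin on the work surface. World frame = base frame: x ahead of the robot, y to its left, z up, the work surface at z = 0. Lengths are in mm, angles in rad, forces in N, time in s.
With the tool pointing down it reaches from about 350 to 875 mm from the base axis. Payload 4.2 kg.
Tool frame: the origin (TCP) lies midway between the tips of the shut fingers; the grasp point (between the pads) lies 19 mm behind it; z points along the fingers, y is the line along which they close (so a half turn about z gives the same grasp; the last joint's range is limited). The gripper opens to 85 mm and grips with 20 to 120 N. Pads are 22 mm wide; open, the fingers measure 114 mm over their backs; the gripper's body (76 mm by 85 mm) begins 54 mm behind the grasp point. The pads swing forward as they close: fully open they stand 13 mm farther back than shut.
Start: joints at [1.506, 0.385, 0.008, 0, -1.194, -0.259], TCP at [198.825, 592.51, 231.312] pointing down, gripper open.
Joint ranges: [-3.14, 3.14], [-1.21, 2.06], [-1.07, 1.41], [-3.16, 2.05], [-2.99, -0.16], [-3.1, 3.1]. Speed limits (rad/s): [2.79, 2.79, 3.14, 3.14, 3.14, 3.14].

### API

Orientations are given as a unit quaternion [x, y, z, w].
In Python, from bench import arm, eyes, nets gives the robot as it stands.
- The arm moves only by the tool apply_moves, never from a script. Its arguments are lists of equal length, an entry for each row: "delta_rot": the turn, a rotation vector about the tool's x, y, z as a fraction of full scale, a list of three; "xyz": the shift along the tool's x, y, z as a fraction of full scale, a list of three; "hand": the gripper command: -1 is fully open, 1 is shut, values between are in proportion. In form: {"delta_rot": [[ax, ay, az], ...], "xyz": [[dx, dy, dz], ...], "hand": [hand, ...]}. A call has 1 to 20 rows; each row shifts and turns the commanded pose from where the row before left it, along the tool's axes as they then stand; what a row does not reach is not made up. Full scale, the value 1, is 0.025 m for a shift and 6 degrees for a turn. A row lasts 1/12 s, in which the tool goes at most 41.7 mm and 7.16 degrees, less where a joint would pass 70% of its speed; a pose out of reach is approached as far as the arm can. A call with a number of a shift or a turn outside -1 to 1 is refused whole. A call with a gripper value outside its range is refused whole. The fingers move at their own pace and stop on an object; the grip force is fixed at half the most. Time passes only in rows, so rows that do not move let the fingers close. It gives the time, the measured TCP pose, the force, the opening and the grip force at its end, in the units of the state.
- arm.read_state(): the state, without advancing time (a new reading comes with each control period).
- eyes.get_image(name): name is "side" or "top"; returns a dict with "frame" (420x560x3 uint8, red, green, blue), "range_z" (420x560 float32, mm along the optical axis (not along the pixel's ray), 0 where there is no reading), "camera_matrix" (3x3 intrinsics, pixels), "R" (3x3) and "t" (3): a world point X has camera coordinates R X + t. Camera axes: x right, y down, z forward; pixel columns grow to the right and rows downward; lengths in mm; the calibration is good to about 2 mm. A picture is of the moment at which its call begins.
- arm.job_done(): hands the job in; it is judged then, once.
Trained networks look in a picture, given as the dict that the camera call returned (one of the last four; its "shot" number tells which), for a name from the list of things; names that differ only in an ending like _2 or _b are one class to them, and where a whole thing is asked for, a point or a joint stands for the part that bears it (a point fixed in the world has none). Each returns a list of dicts, best first, with "score" (0 to 1); they miss things now and then, are a little off and sometimes report something else, mostly with a low value. They report only what shows in the picture. A call takes as long as a camera call. They do not tell look-alikes from the thing itself.
- nets.look_for(name, picture): "bbox" ([left, top, right, bottom] in pixels, round what is visible of it).
- nets.masks_of(name, picture): "region" (420x560 bool, what is visible of it) and "bbox" ([left, top, right, bottom] in pixels, round what is visible of it).
The state is a dict: "clock": time; "joints": joint angles; "joint_vel": joint speeds; "joint_efforts": joint torques, N m; "position": TCP position; "ee_rot": TCP orientation; "contact_force": force on the tool from outside, world axes, zero at the start; "wrist_torque": the same for the moment, N m; "gripper_width": finger opening in mm; "grasp_force": force on a finger pad.
Only numpy, scipy, OpenCV 4.12 (cv2) and the standard library are available. Lean on these libraries where they do the work, as an engineer would, in place of code of your own. Each camera call takes 0.05 s, during which the arm holds its last target. There are 200 camera calls.

### The job

Of the three vial trays in the sampler's loading dock, one is the wrong kind: it holds a few big vials, the other two hold many small ones. Draw it out of its bay and leave it on the bench to the left or right of the dock's front, no longer in front of any bay; then slide the spare tray of small vials, which stands beside the dock, into the empty bay, fully home against the rear stop. The samples must not be upset, so slide the trays flat on the bench, never lifted or tipped, and leave the other trays and the things standing around where they are.

Things in the scene. Friction and masses are not known exactly. Their poses are not given: they have to be found in the camera images.
- dock: Fixed loading dock flush on the bench (no step): four rails along x, 12 mm thick, 24 high, make 3 bays 84 mm wide, centres at y = -96, 0, 96 mm, open to -x (robot side). Origin: dock centre at bench level. Rails: x = -62 mm (mouth; noses taper to 3 mm over 24 mm) to the stop's face at +62; a tray home has its centre at x = 2 mm. Outer rails end at y = +-150. An 80 mm high instrument from x = 190.
- docked_big_c (a point): The wrong tray, at the start home in any one of the bays, front end at the mouth. Dark grey tray 120 mm long (x), 80 wide (y), 30 high, about 0.45 kg. Point: centre of the tray body, 15 mm above the bench; +x to its rear (vial end), z up. Well in its front end: see its own entry. 6 big vials (23 mm thick, 3 along x by 2 across), cap tops 50 mm above the bench.
- docked_big_well (a point): Centre of the finger well in the front end of the wrong tray, 15 mm above the bench and 35 mm in front (-x) of the tray's centre; axes as the tray's. Open-topped well 38 mm long (x) by 64 wide (y), 3 mm floor. Its front wall is 6 mm thick, 30 high, notched down to 22 in the middle 36 mm; side walls 8 mm thick, 30 high; its rear side is the solid vial block.
- docked_small_1_c (a point): A right tray, home in another bay: stays. Dark grey tray 120 mm long (x), 80 wide (y), 30 high, about 0.45 kg. Point: centre of the tray body, 15 mm above the bench; +x to its rear (vial end), z up. 25 small vials (12 mm thick, 5 x 5), cap tops 42 mm above the bench.
- docked_small_2_c (a point): The other right tray in the dock, home: stays. Dark grey tray 120 mm long (x), 80 wide (y), 30 high, about 0.45 kg. Point: centre of the tray body, 15 mm above the bench; +x to its rear (vial end), z up. 25 small vials (12 mm thick, 5 x 5), cap tops 42 mm above the bench.
- spare_small_c (a point): The spare to put in: at the start beside the dock, left or right, front end (-x) to the robot side, about square to the dock. Dark grey tray 120 mm long (x), 80 wide (y), 30 high, about 0.45 kg. Point: centre of the tray body, 15 mm above the bench; +x to its rear (vial end), z up. 25 small vials (12 mm thick, 5 x 5), cap tops 42 mm above the bench.
- spare_small_well (a point): Centre of the finger well in the front end of the spare small-vial tray, 15 mm above the bench and 35 mm in front (-x) of the tray's centre; axes as the tray's. Open-topped well 38 mm long (x) by 64 wide (y), 3 mm floor. Its front wall is 6 mm thick, 30 high, notched down to 22 in the middle 36 mm; side walls 8 mm thick, 30 high; its rear side is the solid vial block.
- spare_big_c (a point): Spare tray of the wrong kind, beside the dock on the other side: stays. Dark grey tray 120 mm long (x), 80 wide (y), 30 high, about 0.45 kg. Point: centre of the tray body, 15 mm above the bench; +x to its rear (vial end), z up. 6 big vials (23 mm thick, 3 along x by 2 across), cap tops 50 mm above the bench.
- solvent_c (a point): Brown solvent bottle, 86 mm thick, 190 mm high, standing loose; the point is its centre. Bystander at the left.
- beaker_c (a point): Glass beaker, 68 mm thick, 90 mm high, standing loose; the point is its centre. Bystander at the right.
Not all that is in view belongs to the job. What is shaped like the part that bears spare_small_c but yellow is not meant.

How it is judged (in metres and radians):
On the way, in this order (a step that is already met when the one before it is completed fails the run):
1. the wrong tray is drawn right out of its bay (x of docked_big_c in the frame of dock below -0.118 m), for 0.1 s.
2. the spare tray of small vials is home in the empty bay (x of spare_small_c in the frame of dock between -0.004 and 0.006 m and y of spare_small_c in the frame of dock between -0.105 and 0.105 m and angle between the x axis of spare_small_c and the x axis of dock, either way round below 0.06 rad and height (world z) of spare_small_c below 0.019 m), for 0.2 s.
At the end, for the whole second after the job is handed in: The three small-vial trays stand flat in the bays, centres at dock x -4 to +6 mm (home +2), square within 0.06 rad; the big-vial tray from the dock lies flat on the bench, its centre over 175 mm left or right of the dock's centre line; the moved trays are at rest (all of step 2 and x of docked_small_1_c in the frame of dock between -0.004 and 0.006 m and y of docked_small_1_c in the frame of dock between -0.105 and 0.105 m and angle between the x axis of each of docked_small_1_c, docked_small_2_c and the x axis of dock, either way round below 0.06 rad and height (world z) of each of docked_small_1_c, docked_small_2_c, docked_big_c below 0.019 m and x of docked_small_2_c in the frame of dock between -0.004 and 0.006 m and y of docked_small_2_c in the frame of dock between -0.105 and 0.105 m and (y of docked_big_c in the frame of dock above 0.175 m or y of docked_big_c in the frame of dock below -0.175 m) and angle between docked_big_c's own z axis and vertical below 0.05 rad and linear speed of each of docked_big, spare_small below 0.01 m/s); the robot touches nothing.
It fails at once if a tray is lifted more than 12 mm off the bench (height (world z) of any of docked_big_c, docked_small_1_c, docked_small_2_c, spare_small_c, spare_big_c above 0.027 m).
It fails at once if a tray is tipped more than 0.15 rad (angle between any of docked_big_c, docked_small_1_c, docked_small_2_c, spare_small_c, spare_big_c's own z axis and vertical above 0.15 rad).
It fails at once if the big-vial spare, or a right tray in the dock, is moved more than 25 mm (distance of any of spare_big_c, docked_small_1_c, docked_small_2_c from where it was at the start of the episode above 0.025 m).
It fails at once if the bottle or the beaker is moved more than 20 mm (distance of any of solvent_c, beaker_c from where it was at the start of the episode above 0.02 m).
It also fails if it takes over 70 s, if anything falls off the work surface, if the arm or the gripper's body presses on something with over 40 N, if the wrist force passes 120 N, or if a joint passes its speed limit or range.

## Working session

There is one attempt and no reset: what is moved stays moved. The work goes in short steps, Python scripts to look and compute and a tool call to move; the robot and the scene stay as the last step left them, time stands still between calls to the robot, and variables do not carry over. Pictures are saved under pics/ and viewed, at most 12 in all, crops included, and the job is handed in when it is done.

Besides the shell and the picture viewer there is one more tool, called after "Request:" as name(argument=value, ...) on one line, values as JSON. apply_moves: Moves the arm, as the interface text tells. Its arguments: {"type":"object","properties":{"delta_rot":{"type":"array"},"xyz":{"type":"array"},"hand":{"type":"array"}},"required":["delta_rot","xyz","hand"]}

```bash
mkdir -p pics
cat > h.py <<'E'
import numpy as np, cv2
from bench import arm, eyes, nets
def world(p):
    K=np.array(p["camera_matrix"]);R=np.array(p["R"]);t=np.array(p["t"]);z=p["range_z"]
    v,u=np.mgrid[:420,:560]
    c=np.stack([(u-K[0,2])/K[0,0]*z,(v-K[1,2])/K[1,1]*z,z],-1)
    w=(c-t)@R; w[z<=0]=np.nan
    return w
def save(p,name,box=None,s=1):
    im=p["frame"][...,::-1]
    if box: im=im[box[1]:box[3],box[0]:box[2]]
    cv2.imwrite("pics/"+name,cv2.resize(im,None,fx=s,fy=s,interpolation=cv2.INTER_CUBIC))
E
python3 - <<'E'
from h import *
s=arm.read_state();print({k:np.round(s[k],3) for k in("clock","position","ee_rot","gripper_width")})
a=eyes.get_image("top");b=eyes.get_image("side")
im=np.hstack([a["frame"],b["frame"]])[...,::-1]
save(a,"top0.png",None,1.4);save(b,"side0.png")
w=world(a);print(w[210,280],w[50,280],w[210,50])
for n in["docked_big_c","docked_small_1_c","spare_small_c","spare_big_c","dock","solvent_c","beaker_c"]:
    for m in nets.masks_of(n,a)[:5]:
        q=w[m["region"]];q=q[~np.isnan(q[:,0])]
        print(n,round(m["score"],2),m["bbox"],np.round(np.median(q,0)),np.round(np.percentile(q,2,0)),np.round(np.percentile(q,98,0)))
E
```

```text
{'clock': np.float64(0.0), 'position': array([198.647, 591.975, 230.213]), 'ee_rot': array([ 0.987, -0.161, -0.   ,  0.001]), 'gripper_width': np.float64(85.449)}
[531.72679351  -3.93173251   2.03504865] [1052.52509268   -6.61981713   84.60103253] [535.23698613 783.45162759   1.56091135]
docked_big_c 0.81 [242.3, 164.6, 267.3, 199.1] [627.  82.  31.] [571.  42.   0.] [685. 120.  54.]
docked_small_1_c 0.85 [298.1, 159.9, 324.0, 195.9] [ 639. -111.   31.] [ 583. -149.    0.] [696. -72.  47.]
docked_small_1_c 0.4 [342.3, 154.2, 367.3, 190.6] [ 658. -256.   31.] [ 603. -295.    1.] [ 718. -217.   47.]
spare_small_c 0.94 [375.4, 251.3, 415.7, 278.8] [ 344. -382.   31.] [ 304. -443.    0.] [ 386. -328.   46.]
spare_small_c 0.79 [386.5, 138.0, 426.2, 178.8] [ 702. -423.   31.] [ 645. -479.   -0.] [ 758. -371.   47.]
spare_small_c 0.72 [342.0, 154.5, 367.7, 190.1] [ 659. -254.   31.] [ 603. -295.    1.] [ 718. -216.   47.]
spare_big_c 0.75 [194.3, 163.7, 224.7, 194.6] [640. 236.  30.] [586. 193.  -0.] [701. 279.  54.]
dock 0.85 [219.8, 0.1, 330.4, 204.3] [946.   8.  80.] [ 615. -157.   -2.] [1215.  174.   86.]
dock 0.47 [341.4, 155.2, 366.2, 188.0] [ 658. -255.   31.] [ 604. -294.    1.] [ 715. -216.   47.]
solvent_c 0.65 [104.3, 172.0, 147.5, 202.6] [596. 468. 129.] [561. 445.  16.] [638. 507. 193.]
beaker_c 0.89 [416.0, 190.3, 447.5, 212.2] [ 556. -509.   52.] [ 524. -539.    0.] [ 585. -463.   93.]
```

View pics/top0.png

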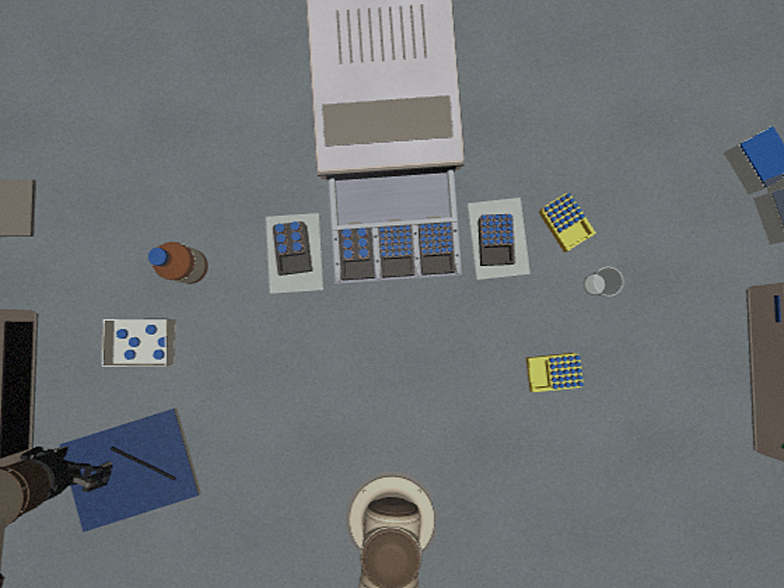

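The top view (px of the 1.4x picture) shows the dock, with the big vials in the left bay at (355,250). The grey small-vial spare on its mat is at (497,240), and the grey big-vial spare is at left (292,248).

Candidates for spare_small are (497,240) grey, (567,220) yellow and (555,371) yellow. The grey one beside the dock fits; yellow is excluded. One enlarged crop will confirm this and let me measure.

Run:
```python
from h import *
a=eyes.get_image("top");w=world(a);save(a,"crop1.png",[180,110,440,220],3)
def rect(pts):
    r=cv2.minAreaRect(pts[:,:2].astype(np.float32));return np.round(r[0],1),np.round(r[1],1),round(r[2],1)
for n,bb in [("big",[242,160,267,200]),("s1",[270,160,296,200]),("s2",[298,160,324,200]),("spare",[340,150,370,192]),("sparebig",[192,158,226,197])]:
    p=w[bb[1]:bb[3],bb[0]:bb[2]].reshape(-1,3)
    q=p[(p[:,2]>26)&(p[:,2]<60)]
    print(n,len(q),rect(q))
    q=q[q[:,2]<34]; print("   rim",rect(q))
# dock: rails, stop and instrument edges
f=w[100:205,215:340].reshape(-1,3)
q=f[(f[:,2]>18)&(f[:,2]<34)]
print("dock all",rect(q))
ins=w[0:140,200:350].reshape(-1,3);q=ins[ins[:,2]>72]
# instrument front edge line
fy=[];fx=[]
for c in range(232,326,4):
    col=w[90:150,c];m=col[col[:,2]>70]
    if len(m): fy.append(m[:,1].mean());fx.append(np.nanmin(m[:,0]))
k=np.polyfit(fy,fx,1);print("instr front slope",k, np.degrees(np.arctan(-k[0])))
for n in ["docked_big_well","spare_small_well"]:
    for m in nets.look_for(n,a)[:4]: print(n,m)
```

```text
big 683 (array([633.4,  82.8]), array([132.5,  81.1]), 0.0)
   rim (array([633.4,  82.8]), array([ 81.1, 132.5]), 90.0)
s1 660 (array([636.3, -13. ]), array([ 84.2, 125.7]), 89.8)
   rim (array([636.3, -13. ]), array([ 84.2, 125.7]), 89.8)
s2 612 (array([ 638.6, -106.9]), array([ 84.2, 118.7]), 89.4)
   rim (array([ 638.7, -106.9]), array([ 84.2, 118.5]), 89.4)
spare 626 (array([ 662.1, -255.9]), array([119.7,  81.6]), 0.2)
   rim (array([ 662.1, -256.2]), array([ 81.2, 119.5]), 90.0)
sparebig 615 (array([644.1, 237.4]), array([120.3,  80.4]), 6.8)
   rim (array([644.1, 237.4]), array([120.3,  80.4]), 6.8)
dock all (array([698.3,  20.6]), array([253.6, 401.8]), 3.8)
instr front slope [-6.64988705e-02  8.18666832e+02] 3.804503253833223
docked_big_well {'bbox': [241.1, 161.5, 270.9, 199.6], 'score': 0.78}
docked_big_well {'bbox': [341.0, 154.7, 369.0, 191.8], 'score': 0.52}
spare_small_well {'bbox': [384.8, 142.5, 427.7, 177.1], 'score': 0.95}
spare_small_well {'bbox': [373.6, 253.1, 414.9, 279.4], 'score': 0.69}
spare_small_well {'bbox': [341.3, 153.9, 370.7, 194.2], 'score': 0.66}
```

View pics/crop1.png

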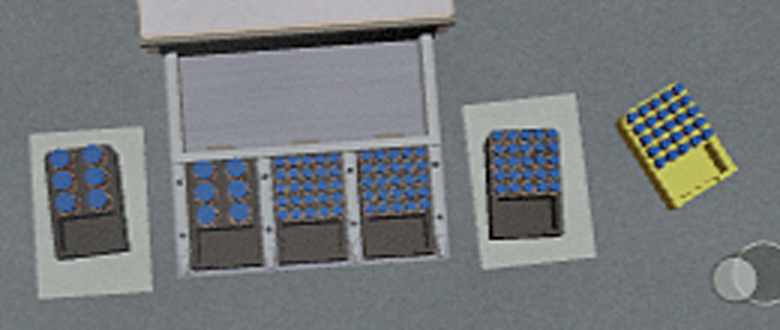

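View pics/side0.png

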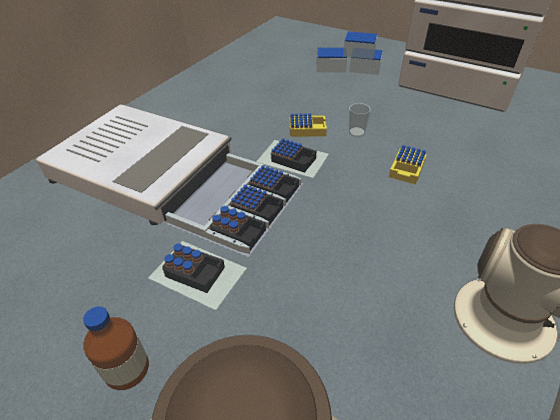

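The enlarged crop shows the grey small-vial spare at crop (525,183), standing on a mat beside the dock's right; the yellow one lies further right at (680,145). The big-vial wrong tray is at crop (225,215), in the left bay. Next I refine the poses in the dock's direction (yaw ≈ 3.8°).

```bash
cat >> h.py <<'E'
def dark(p,w,bb,zlo=24,zhi=35,vmax=95):
    f=p["frame"][bb[1]:bb[3],bb[0]:bb[2]].reshape(-1,3).astype(int);q=w[bb[1]:bb[3],bb[0]:bb[2]].reshape(-1,3)
    m=(q[:,2]>zlo)&(q[:,2]<zhi)&(f.max(1)<vmax)
    return q[m]
def rect(pts):
    r=cv2.minAreaRect(pts[:,:2].astype(np.float32));return np.round(r[0],1),np.round(r[1],1),round(r[2],1)
E
python3 - <<'E'
from h import *
a=eyes.get_image("top");w=world(a)
th=np.radians(3.8);R=np.array([[np.cos(th),-np.sin(th)],[np.sin(th),np.cos(th)]])
for n,bb in [("big",[238,160,270,203]),("s1",[268,160,298,203]),("s2",[296,160,328,203]),("spare",[338,150,372,194])]:
    q=dark(a,w,bb);d=q[:,:2]@R
    lo=np.percentile(d,1,0);hi=np.percentile(d,99,0)
    print(n,len(q),"rect",rect(q),"dockaxes lo",np.round(lo,1),"hi",np.round(hi,1))
    for c in (bb[0]+8,(bb[0]+bb[2])//2,bb[2]-10):   # front edge by column
        col=w[:,c];g=[(r,np.round(col[r],0).tolist(),a["frame"][r,c].max()) for r in range(186,203) ]
        e=[x for x in g if x[1][2]>20]; print("   col",c,e[-1] if e else None)
E
```

```text
big 297 rect (array([629. ,  82.2]), array([119.9,  98.1]), 3.7) dockaxes lo [5.734e+02 4.000e-01] hi [691.8  80. ]
   col 246 (199, [567.0, 109.0, 32.0], np.uint8(47))
   col 254 (198, [571.0, 83.0, 24.0], np.uint8(85))
   col 260 (198, [571.0, 63.0, 26.0], np.uint8(57))
s1 181 rect (array([635. , -13.3]), array([120.9,  94.8]), 2.8) dockaxes lo [572.8 -95.7] hi [692.3  -8.8]
   col 276 (197, [573.0, 9.0, 36.0], np.uint8(48))
   col 283 (196, [578.0, -14.0, 21.0], np.uint8(87))
   col 288 (196, [577.0, -31.0, 26.0], np.uint8(80))
s2 186 rect (array([ 639.7, -108.9]), array([118.3,  97.5]), 2.3) dockaxes lo [ 572.4 -199.6] hi [ 690.  -111.6]
   col 304 (195, [580.0, -84.0, 33.0], np.uint8(35))
   col 312 (194, [583.0, -112.0, 27.0], np.uint8(88))
   col 318 (194, [583.0, -132.0, 26.0], np.uint8(36))
spare 189 rect (array([ 661.3, -253.9]), array([119.9,  77.2]), 2.8) dockaxes lo [ 583.5 -335.2] hi [ 701.6 -258.5]
   col 346 (188, [603.0, -225.0, 32.0], np.uint8(82))
   col 355 None
   col 362 (188, [602.0, -278.0, 31.0], np.uint8(12))
```

Request:
apply_moves(delta_rot=[[0, 0, 1], [0, 0, 1], [0, 0, 1], [0, 0, 1], [0, 0, 1], [0, 0, 1], [0, 0, 1], [0, 0, 1], [0, 0, 1], [0, 0, 1], [0, 0, 1], [0, 0, 0.28], [0, 0, 0], [0, 0, 0], [0, 0, 0], [0, 0, 0], [0, 0, 0], [0, 0, 0], [0, 0, 0], [0, 0, 0]], xyz=[[0, 0, 0], [0, 0, 0], [0, 0, 0], [0, 0, 0], [0, 0, 0], [0, 0, 0], [0, 0, 0], [0, 0, 0], [0, 0, 0], [0, 0, 0], [0, 0, 0], [0, 0, 0], [0.97, -0.6, 0], [0.97, -0.6, 0], [0.97, -0.6, 0], [0.97, -0.6, 0], [0.97, -0.6, 0], [0.97, -0.6, 0], [0.97, -0.6, 0], [0.97, -0.6, 0]], hand=[0.3, 0.3, 0.3, 0.3, 0.3, 0.3, 0.3, 0.3, 0.3, 0.3, 0.3, 0.3, 0.3, 0.3, 0.3, 0.3, 0.3, 0.3, 0.3, 0.3])

```text
clock: 2.32
position: [331.9, 405.6, 231.6]
ee_rot: [0.73, -0.683, -0.0, -0.0]
contact_force: [1.5, 0.6, -0.1]
gripper_width: 29.6
grasp_force: 0.0
```

Request:
apply_moves(delta_rot=[[0, 0, 0], [0, 0, 0], [0, 0, 0], [0, 0, 0], [0, 0, 0], [0, 0, 0], [0, 0, 0], [0, 0, 0], [0, 0, 0], [0, 0, 0], [0, 0, 0], [0, 0, 0], [0, 0, 0], [0, 0, 0], [0, 0, 0], [0, 0, 0]], xyz=[[0.97, -0.6, 0], [0.97, -0.6, 0], [0.97, -0.6, 0], [0.97, -0.6, 0], [0.97, -0.6, 0], [0.97, -0.6, 0], [0.97, -0.6, 0], [0.97, -0.6, 0], [0.97, -0.6, 0], [0.97, -0.6, 0], [0.97, -0.6, 0], [0.97, -0.6, 0], [0.97, -0.6, 0], [0, 0, 1], [0, 0, 1], [0, 0, 1]], hand=[0.3, 0.3, 0.3, 0.3, 0.3, 0.3, 0.3, 0.3, 0.3, 0.3, 0.3, 0.3, 0.3, 0.3, 0.3, 0.3])

```text
clock: 3.65
position: [547.1, 104.4, 155.9]
ee_rot: [0.729, -0.684, 0.0, -0.001]
contact_force: [-0.0, -1.2, -0.3]
gripper_width: 30.1
grasp_force: 0.0
```

Request:
apply_moves(delta_rot=[[0, 0, 0], [0, 0, 0], [0, 0, 0], [0, 0, 0], [0, 0, 0], [0, 0, 0], [0, 0, 0], [0, 0, 0]], xyz=[[0.55, -0.45, 0], [0.55, -0.46, 0], [0, 0, 0.8], [0, 0, 0.8], [0, 0, 0.8], [0, 0, 0.8], [0, 0, 0.6], [0, 0, 0]], hand=[0.3, 0.3, 0.3, 0.3, 0.3, 0.3, 0.3, 0.3])

```text
clock: 4.32
position: [568.9, 78.3, 58.0]
ee_rot: [0.73, -0.684, -0.002, 0.003]
contact_force: [-0.8, -0.4, -0.4]
gripper_width: 30.0
grasp_force: 0.0
```

Run:
```python
from h import *
b=eyes.get_image("side");save(b,"side1.png",[140,110,340,310],3)
w=world(b)
K=np.array(b["camera_matrix"])
def px(P):
    c=np.array(b["R"])@np.array(P)+np.array(b["t"]);u=K@c;return np.round(u[:2]/u[2],1)
s=arm.read_state();print(s["position"],"tcp px",px(s["position"]),"crop",(px(s["position"])-[140,110])*3)
e=(px([571.6,78.4,22])-[140,110])*3;print("wall centre top px crop",e)
```

```text
[570.22713738  78.68635697  59.95629042] tcp px [256.8 223.4] crop [350.4 340.2]
wall centre top px crop [351.9 371.4]
```

View pics/side1.png

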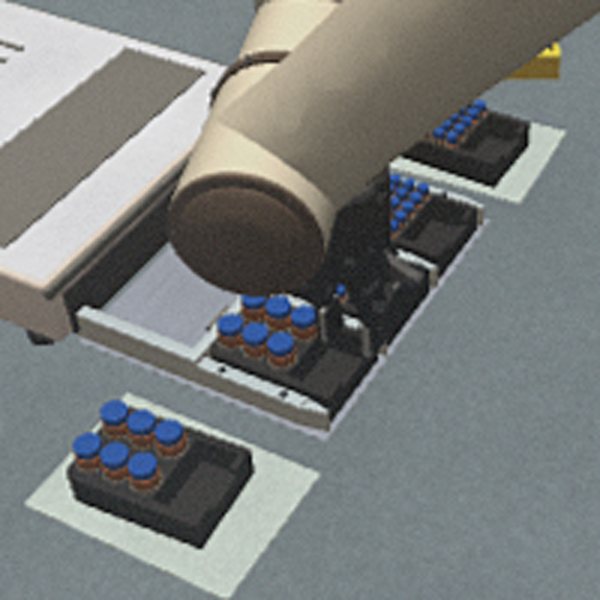

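The crop shows the two fingers, tips at about (328,335) and (365,345), straddling the front wall of the big tray's well near (352,371). I go down and grip.

Request:
apply_moves(delta_rot=[[0, 0, 0], [0, 0, 0], [0, 0, 0], [0, 0, 0], [0, 0, 0], [0, 0, 0]], xyz=[[0, 0, 0.5], [0, 0, 0.5], [0, 0, 0.5], [0, 0, 0.5], [0, 0, 0], [0, 0, 0]], hand=[0.3, 0.3, 0.3, 0.3, 0.3, 0.3])

```text
clock: 4.87
position: [571.7, 79.3, 12.2]
ee_rot: [0.73, -0.683, 0.0, -0.0]
contact_force: [-0.7, 0.0, 0.4]
gripper_width: 29.8
grasp_force: 0.0
```

Request:
apply_moves(delta_rot=[[0, 0, 0], [0, 0, 0], [0, 0, 0], [0, 0, 0], [0, 0, 0], [0, 0, 0], [0, 0, 0], [0, 0, 0]], xyz=[[0, 0, 0], [0, 0, 0], [0, 0, 0], [0, 0, 0], [0, 0, 0], [0, 0, 0], [0, 0, 0], [0, 0, 0]], hand=[0.6, 0.8, 1, 1, 1, 1, 1, 1])

```text
clock: 5.53
position: [572.4, 79.6, 12.9]
ee_rot: [0.73, -0.683, 0.001, -0.001]
contact_force: [-0.7, -0.5, 7.1]
gripper_width: 3.6
grasp_force: 62.3
```

Request:
apply_moves(delta_rot=[[0, 0, 0], [0, 0, 0], [0, 0, 0], [0, 0, 0], [0, 0, 0], [0, 0, 0]], xyz=[[0, 0.2, 0], [0, 0.2, 0], [0, 0.3, 0], [0, 0.3, 0], [0, 0.3, 0], [0, 0.3, 0]], hand=[1, 1, 1, 1, 1, 1])

```text
clock: 6.03
position: [534.4, 77.8, 12.9]
ee_rot: [0.73, -0.683, 0.002, -0.004]
contact_force: [6.3, 0.7, 2.3]
gripper_width: 3.9
grasp_force: 61.8
```

Run:
```python
from h import *
s=arm.read_state();print(s["position"],s["contact_force"],s["wrist_torque"],s["gripper_width"],s["grasp_force"])
b=eyes.get_image("side");save(b,"side2.png",[140,110,340,310],3)
```

```text
[534.42740756  77.82395892  12.94689751] [6.30961855 0.66335069 2.26635311] [ 0.05645376 -1.56733327  0.03760526] 3.8714150172647828 61.846418380737305
```

View pics/side2.png

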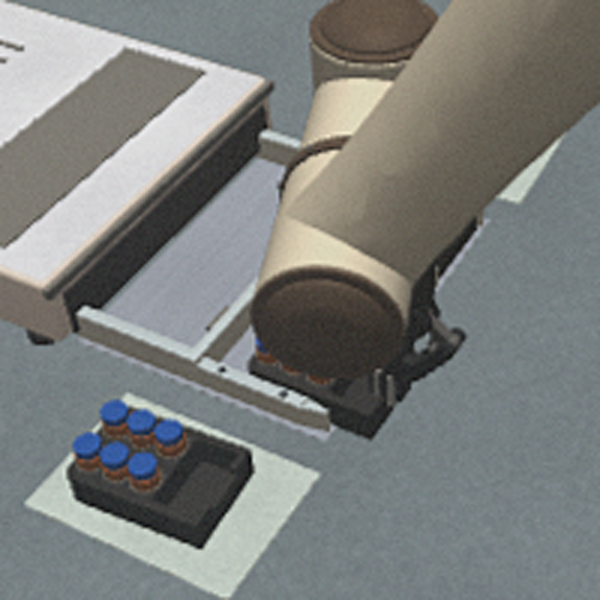

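The crop shows the tray coming out with the fingers; its front edge is past the rail nose at about (370,420). I continue drawing it straight out.

Request:
apply_moves(delta_rot=[[0, 0, 0], [0, 0, 0], [0, 0, 0], [0, 0, 0], [0, 0, 0], [0, 0, 0], [0, 0, 0], [0, 0, 0], [0, 0, 0], [0, 0, 0], [0, 0, 0], [0, 0, 0], [0, 0, 0]], xyz=[[0, 0.3, 0], [0, 0.5, 0], [0, 0.6, 0], [0, 0.6, 0], [0, 0.6, 0], [0, 0.6, 0], [0, 0.6, 0], [0, 0.6, 0], [0, 0.6, 0], [0, 0.4, 0], [0, 0.2, 0], [0, 0, 0], [0, 0, 0]], hand=[1, 1, 1, 1, 1, 1, 1, 1, 1, 1, 1, 1, 1])

```text
clock: 7.17
position: [393.8, 69.2, 12.8]
ee_rot: [0.731, -0.683, 0.001, -0.003]
contact_force: [0.7, 3.7, 12.4]
gripper_width: 4.0
grasp_force: 63.1
```

Request:
apply_moves(delta_rot=[[0, 0, 0], [0, 0, 0], [0, 0, 0], [0, 0, 0], [0, 0, 0], [0, 0, 0], [0, 0, 0], [0, 0, 0], [0, 0, 0], [0, 0, 0], [0, 0, 0], [0, 0, 0], [0, 0, 0], [0, 0, 0], [0, 0, 0]], xyz=[[-0.2, 0, 0], [-0.4, 0, 0], [-0.5, 0, 0], [-0.5, 0, 0], [-0.5, 0, 0], [-0.5, 0, 0], [-0.5, 0, 0], [-0.5, 0, 0], [-0.5, 0, 0], [-0.5, 0, 0], [-0.5, 0, 0], [-0.3, 0, 0], [-0.1, 0, 0], [0, 0, 0], [0, 0, 0]], hand=[1, 1, 1, 1, 1, 1, 1, 1, 1, 1, 1, 1, 1, 1, 1])

```text
clock: 8.42
position: [379.9, 199.3, 12.8]
ee_rot: [0.729, -0.684, 0.001, 0.006]
contact_force: [-1.3, -13.9, 28.2]
gripper_width: 3.7
grasp_force: 65.4
```

Run:
```python
from h import *
a=eyes.get_image("top");save(a,"top2.png",[140,110,440,310],2.6)
w=world(a)
for n in["docked_big_c","spare_big_c"]:
    for m in nets.masks_of(n,a)[:3]:
        q=w[m["region"]];q=q[(q[:,2]>26)&(q[:,2]<60)]
        print(n,round(m["score"],2),m["bbox"],rect(q))
```

```text
docked_big_c 0.62 [206.1, 223.5, 232.3, 254.8] (array([436.1, 199. ]), array([117.6,  80.3]), 1.2)
spare_big_c 0.68 [193.2, 159.3, 221.7, 196.1] (array([643.8, 237.4]), array([120. ,  80.6]), 6.9)
```

View pics/top2.png

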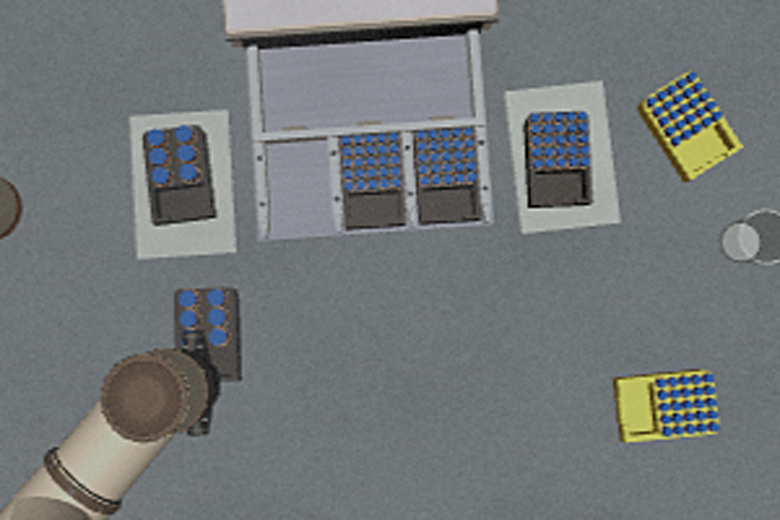

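The crop shows the wrong tray clear of the dock at crop (207,333), left front; that is dock (-182, 225). I release it, rise, and go to the spare, whose front wall is at about (605,-256) with yaw ≈ 0.

Request:
apply_moves(delta_rot=[[0, 0, 0], [0, 0, 0], [0, 0, 0], [0, 0, 0], [0, 0, 0], [0, 0, 0], [0, 0, 0], [0, 0, 0], [0, 0, 0], [0, 0, 0], [0, 0, 0], [0, 0, 0.63], [0, 0, 0]], xyz=[[0, 0, 0], [0, 0, 0], [0, 0, 0], [0, 0, 0], [0, 0, -0.3], [0, 0, -0.5], [0, 0, -0.9], [0, 0, -0.9], [0, 0, -0.9], [0, 0, -0.9], [0, 0, -0.9], [0, 0, 0], [0, 0, 0]], hand=[0.3, 0.3, 0.3, 0.3, 0.3, 0.3, 0.3, 0.3, 0.3, 0.3, 0.3, 0.3, 0.3])

```text
clock: 9.65
position: [382.7, 205.2, 145.4]
ee_rot: [-0.707, 0.707, 0.0, 0.002]
contact_force: [-0.2, 0.0, -1.3]
gripper_width: 29.8
grasp_force: 0.0
```

Request:
apply_moves(delta_rot=[[0, 0, 0], [0, 0, 0], [0, 0, 0], [0, 0, 0], [0, 0, 0], [0, 0, 0], [0, 0, 0], [0, 0, 0], [0, 0, 0], [0, 0, 0], [0, 0, 0], [0, 0, 0], [0, 0, 0], [0, 0, 0], [0, 0, 0], [0, 0, 0], [0, 0, 0], [0, 0, 0], [0, 0, 0]], xyz=[[0.91, -0.45, 0], [0.91, -0.45, 0], [0.91, -0.45, 0], [0.91, -0.45, 0], [0.91, -0.45, 0], [0.91, -0.45, 0], [0.91, -0.45, 0], [0.91, -0.45, 0], [0.91, -0.45, 0], [0.91, -0.45, 0], [0.91, -0.45, 0], [0.91, -0.45, 0], [0.91, -0.45, 0], [0.91, -0.45, 0], [0.91, -0.45, 0], [0.91, -0.45, 0], [0.91, -0.45, 0], [0, 0, 0], [0, 0, 0]], hand=[0.3, 0.3, 0.3, 0.3, 0.3, 0.3, 0.3, 0.3, 0.3, 0.3, 0.3, 0.3, 0.3, 0.3, 0.3, 0.3, 0.3, 0.3, 0.3])

```text
clock: 11.23
position: [573.0, -183.0, 142.1]
ee_rot: [-0.707, 0.708, 0.001, -0.001]
contact_force: [0.8, -0.0, 0.2]
gripper_width: 29.9
grasp_force: 0.0
```

Run:
```python
from h import *
s=arm.read_state();print(s["position"],s["ee_rot"])
a=eyes.get_image("top");save(a,"top3.png",[140,110,440,310],2.6);w=world(a)
for n in["docked_big_c","docked_small_1_c","spare_small_c"]:
    for m in nets.masks_of(n,a)[:4]:
        q=w[m["region"]];q=q[(q[:,2]>26)&(q[:,2]<60)]
        print(n,round(m["score"],2),m["bbox"],rect(q))
```

```text
[ 572.97812748 -183.03529955  142.12466806] [-0.70668037  0.70753094  0.00138615 -0.00095027]
docked_big_c 0.94 [206.7, 221.9, 230.9, 254.1] (array([436.3, 199.2]), array([117. ,  80.7]), 0.6)
docked_small_1_c 0.58 [209.9, 221.4, 237.0, 260.3] (array([435. , 199.3]), array([119.5,  80.9]), 0.6)
docked_small_1_c 0.31 [339.7, 153.1, 366.4, 162.6] (array([ 706.8, -254.3]), array([78.1, 29.4]), 89.4)
spare_small_c 0.8 [383.5, 138.4, 426.5, 179.3] (array([ 704.2, -426.5]), array([118.8,  82.3]), 31.8)
spare_small_c 0.46 [193.5, 159.6, 223.8, 196.5] (array([644.2, 237.4]), array([120.4,  80.5]), 7.5)
spare_small_c 0.43 [340.1, 152.1, 363.5, 162.6] (array([ 706.8, -252.4]), array([74.3, 29.4]), 89.4)
```

Request:
apply_moves(delta_rot=[[0, 0, 0], [0, 0, 0], [0, 0, 0], [0, 0, 0], [0, 0, 0], [0, 0, 0], [0, 0, 0], [0, 0, 0], [0, 0, 0], [0, 0, 0]], xyz=[[0.7, -0.32, 0], [0.7, -0.32, 0], [0.7, -0.32, 0], [0.8, -0.32, 0], [0, 0, 0.8], [0, 0, 0.8], [0, 0, 0.8], [0, 0, 0.8], [0, 0, 0], [0, 0, 0]], hand=[0.3, 0.3, 0.3, 0.3, 0.3, 0.3, 0.3, 0.3, 0.3, 0.3])

```text
clock: 12.27
position: [605.0, -254.0, 63.2]
ee_rot: [0.708, -0.707, -0.001, 0.001]
contact_force: [0.7, 0.8, 0.0]
gripper_width: 30.0
grasp_force: 0.0
```

Run:
```python
from h import *
s=arm.read_state();print(s["position"])
b=eyes.get_image("side");save(b,"side3.png",[220,100,360,240],4)
K=np.array(b["camera_matrix"])
def px(P):
    c=np.array(b["R"])@np.array(P)+np.array(b["t"]);u=K@c;return np.round((u[:2]/u[2]-[220,100])*4)
print(px(s["position"]),px([605,-256,22]))
```

```text
[ 604.99179681 -253.96418736   63.18643297]
[360. 194.] [360. 238.]
```

View pics/side3.png

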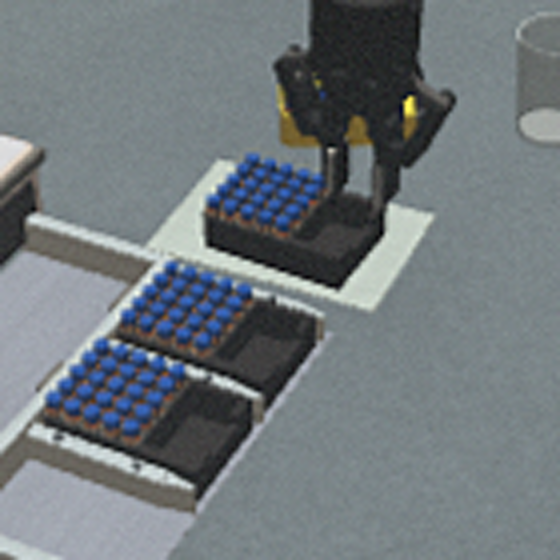

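The crop shows the fingers, at (335,180) and (378,190), over the spare's front wall; the predicted wall centre is (360,238). I go down and grip.

Request:
apply_moves(delta_rot=[[0, 0, 0], [0, 0, 0], [0, 0, 0], [0, 0, 0], [0, 0, 0], [0, 0, 0], [0, 0, 0], [0, 0, 0], [0, 0, 0], [0, 0, 0], [0, 0, 0]], xyz=[[0, 0, 0.5], [0, 0, 0.5], [0, 0, 0.5], [0, 0, 0.5], [0, 0, 0], [0, 0, 0], [0, 0, 0], [0, 0, 0], [0, 0, 0], [0, 0, 0], [0, 0, 0]], hand=[0.3, 0.3, 0.3, 0.3, 0.3, 0.6, 0.8, 1, 1, 1, 1])

```text
clock: 13.23
position: [606.0, -254.7, 14.1]
ee_rot: [-0.707, 0.707, -0.0, 0.0]
contact_force: [-0.5, 1.3, -0.5]
gripper_width: 3.6
grasp_force: 61.0
```

Request:
apply_moves(delta_rot=[[0, 0, 0], [0, 0, 0], [0, 0, 0], [0, 0, 0], [0, 0, 0], [0, 0, 0], [0, 0, 0], [0, 0, 0], [0, 0, 0], [0, 0, 0], [0, 0, 0], [0, 0, 0], [0, 0, 0], [0, 0, 0], [0, 0, 0]], xyz=[[0, 0.3, 0], [0, 0.5, 0], [0, 0.6, 0], [0, 0.6, 0], [0, 0.6, 0], [0, 0.6, 0], [0, 0.6, 0], [0, 0.6, 0], [0, 0.6, 0], [0, 0.6, 0], [0, 0.6, 0], [0, 0.5, 0], [0, 0.3, 0], [0, 0, 0], [0, 0, 0]], hand=[1, 1, 1, 1, 1, 1, 1, 1, 1, 1, 1, 1, 1, 1, 1])

```text
clock: 14.48
position: [427.9, -254.6, 14.0]
ee_rot: [-0.707, 0.707, 0.002, -0.002]
contact_force: [-6.9, -0.2, 7.4]
gripper_width: 3.7
grasp_force: 62.0
```

Request:
apply_moves(delta_rot=[[0, 0, 0], [0, 0, 0], [0, 0, 0], [0, 0, 0], [0, 0, 0], [0, 0, 0], [0, 0, 0], [0, 0, 0], [0, 0, 0], [0, 0, 0], [0, 0, 0], [0, 0, 0], [0, 0, 0], [0, 0, 0], [0, 0, 0], [0, 0, 0], [0, 0, 0], [0, 0, 0]], xyz=[[-0.2, 0, 0], [-0.4, 0, 0], [-0.5, 0, 0], [-0.5, 0, 0], [-0.5, 0, 0], [-0.5, 0, 0], [-0.5, 0, 0], [-0.5, 0, 0], [-0.5, 0, 0], [-0.5, 0, 0], [-0.5, 0, 0], [-0.5, 0, 0], [-0.5, 0, 0], [-0.5, 0, 0], [-0.4, 0, 0], [-0.2, 0, 0], [0, 0, 0], [0, 0, 0]], hand=[1, 1, 1, 1, 1, 1, 1, 1, 1, 1, 1, 1, 1, 1, 1, 1, 1, 1])

```text
clock: 15.98
position: [431.4, -74.1, 14.0]
ee_rot: [0.708, -0.707, 0.0, -0.001]
contact_force: [-0.0, 2.1, 2.0]
gripper_width: 3.7
grasp_force: 61.3
```

Run:
```python
from h import *
s=arm.read_state();print(s["position"],s["contact_force"],s["wrist_torque"])
a=eyes.get_image("top");save(a,"top4.png",[140,110,440,310],2.6);w=world(a)
for n in["spare_small_c"]:
    for m in nets.masks_of(n,a)[:4]:
        q=w[m["region"]];q=q[(q[:,2]>26)&(q[:,2]<60)]
        print(n,round(m["score"],2),m["bbox"],rect(q))
```

```text
[431.41813339 -74.08128657  14.01416627] [-0.01433446  2.11196636  1.98278057] [0.8117266  0.08250255 0.12216406]
spare_small_c 0.77 [290.2, 204.1, 313.7, 227.9] (array([508.2, -75.7]), array([76.8, 77. ]), 89.6)
spare_small_c 0.63 [376.9, 253.8, 421.4, 279.9] (array([ 344.8, -388.6]), array([ 80.1, 121.6]), 5.9)
```

View pics/top4.png

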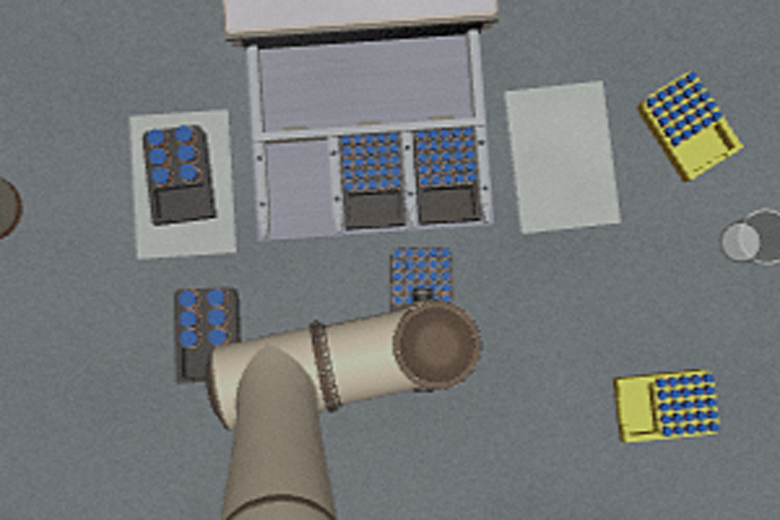

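The crop shows the spare at (422,275), square and in front of the dock. I continue left to the empty bay and turn it to the dock's yaw.

Request:
apply_moves(delta_rot=[[0, 0, 0], [0, 0, 0], [0, 0, 0], [0, 0, 0], [0, 0, 0], [0, 0, 0], [0, 0, 0], [0, 0, 0], [0, 0, 0], [0, 0, 0], [0, 0, 0], [0, 0, 0], [0, 0, 0], [0, 0, -0.21], [0, 0, -0.21], [0, 0, -0.21], [0, 0, 0], [0, 0, 0]], xyz=[[-0.2, 0.04, 0], [-0.4, 0.04, 0], [-0.5, 0.04, 0], [-0.5, 0.04, 0], [-0.5, 0.04, 0], [-0.5, 0.04, 0], [-0.5, 0.04, 0], [-0.5, 0.04, 0], [-0.5, 0.04, 0], [-0.5, 0, 0], [-0.5, 0, 0], [-0.4, 0, 0], [-0.2, 0, 0], [0, 0, 0], [0, 0, 0], [0, 0, 0], [0, 0, 0], [0, 0, 0]], hand=[1, 1, 1, 1, 1, 1, 1, 1, 1, 1, 1, 1, 1, 1, 1, 1, 1, 1])

```text
clock: 17.58
position: [421.2, 67.1, 14.0]
ee_rot: [0.73, -0.684, -0.0, 0.001]
contact_force: [-1.0, -1.6, 4.2]
gripper_width: 3.3
grasp_force: 61.9
```

Run:
```python
from h import *
s=arm.read_state();print(s["position"],s["ee_rot"])
a=eyes.get_image("top");save(a,"top5.png",[190,150,350,270],5);w=world(a)
th=np.radians(3.8);R=np.array([[np.cos(th),-np.sin(th)],[np.sin(th),np.cos(th)]])
# rear part of tray in dock axes (z 24..60), between x=500..567
P=w.reshape(-1,3);ok=(P[:,2]>24)&(P[:,2]<60);d=P[ok][:,:2]@R
m=(d[:,0]>490)&(d[:,0]<566)&(d[:,1]>-20)&(d[:,1]<100);q=d[m]
for lo in (500,515,530):
    k=q[(q[:,0]>lo)&(q[:,0]<lo+15)][:,1]
    if len(k): print(lo,"y",k.min().round(1),k.max().round(1),"mid",((k.min()+k.max())/2).round(1))
print("rear x",q[:,0].max())
# bay rails: z 15..28 
ok=(P[:,2]>14)&(P[:,2]<32);d=P[ok][:,:2]@R
m=(d[:,0]>600)&(d[:,0]<680)&(d[:,1]>-20)&(d[:,1]<105);y=np.sort(d[m][:,1]);print("rail pts",np.round(y[y<20][-5:],1) if 1 else 0,np.round(y[y>60][:5],1))
```

```text
[421.19540931  67.08422551  13.97083997] [ 7.29607793e-01 -6.83865572e-01 -1.20759829e-04  5.77225578e-04]
500 y -4.9 72.6 mid 33.8
515 y -5.3 74.6 mid 34.6
530 y -2.8 74.3 mid 35.8
rear x 541.176900599327
rail pts [-3.8 -3.7 -3.4 -3.1 -2.9] [80.9 81.2 81.2 81.2 81.3]
```

View pics/top5.png

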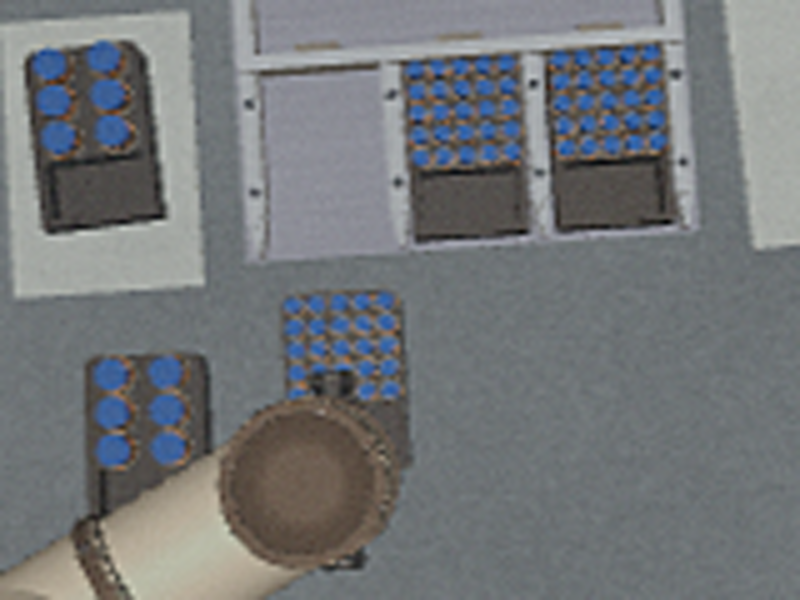

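The crop shows the tray aligned before the left bay, about 4 mm right of the bay's centre line. I shift it left 4.5 mm, then enter.

Request:
apply_moves(delta_rot=[[0, 0, 0], [0, 0, 0], [0, 0, 0], [0, 0, 0], [0, 0, 0], [0, 0, 0], [0, 0, 0], [0, 0, 0], [0, 0, 0], [0, 0, 0], [0, 0, 0]], xyz=[[-0.09, 0, 0], [-0.09, 0, 0], [0, -0.2, 0], [0, -0.3, 0], [0, -0.3, 0], [0, -0.3, 0], [0, -0.3, 0], [0, -0.3, 0], [0, -0.3, 0], [0, 0, 0], [0, 0, 0]], hand=[1, 1, 1, 1, 1, 1, 1, 1, 1, 1, 1])

```text
clock: 18.55
position: [464.7, 71.9, 13.9]
ee_rot: [0.729, -0.684, -0.003, 0.007]
contact_force: [-13.0, -3.7, 19.7]
gripper_width: 3.9
grasp_force: 63.7
```

Run:
```python
from h import *
s=arm.read_state();print(s["position"],s["contact_force"],s["wrist_torque"])
a=eyes.get_image("top");w=world(a)
th=np.radians(3.8);R=np.array([[np.cos(th),-np.sin(th)],[np.sin(th),np.cos(th)]])
# blue caps per tray: mean direction via minAreaRect-free approach: lines through cap pixels
hsv=cv2.cvtColor(a["frame"],cv2.COLOR_RGB2HSV);blue=(hsv[...,0]>100)&(hsv[...,0]<125)&(hsv[...,1]>140)&(w[...,2]>36)
d=w[...,:2]@R
for n,(x0,x1,y0,y1) in {"new":(490,640,-10,90),"s1":(600,720,-110,-0),"s2":(600,720,-200,-105)}.items():
    m=blue&(d[...,0]>x0)&(d[...,0]<x1)&(d[...,1]>y0)&(d[...,1]<y1);q=d[m]
    print(n,len(q),rect(q),q.mean(0).round(1))
```

```text
[464.7425765   71.88382807  13.9108456 ] [-13.04650508  -3.69130735  19.73432633] [-1.05053956  3.76088093 -0.12311122]
new 83 (array([547.3,  37.1]), array([65.5, 69. ]), 1.9) [555.5  32.6]
s1 131 (array([655. , -56.5]), array([67.4, 67.7]), 0.1) [655.3 -55.6]
s2 151 (array([ 654.6, -152.5]), array([68.9, 69.4]), 88.8) [ 654.8 -153.7]
```

Request:
apply_moves(delta_rot=[[0, 0, -0.13], [0, 0, -0.12], [0, 0, 0], [0, 0, 0], [0, 0, 0], [0, 0, 0], [0, 0, 0], [0, 0, 0]], xyz=[[0, 0, 0], [0, 0, 0], [0, -0.2, 0], [0, -0.2, 0], [0, -0.2, 0], [0, -0.2, 0], [0, 0, 0], [0, 0, 0]], hand=[1, 1, 1, 1, 1, 1, 1, 1])

```text
clock: 19.27
position: [484.0, 73.7, 13.9]
ee_rot: [0.738, -0.675, -0.003, 0.008]
contact_force: [-13.8, -2.9, 21.2]
gripper_width: 3.5
grasp_force: 63.8
```

Run:
```python
from h import *
s=arm.read_state();print(s["position"],s["contact_force"],s["wrist_torque"])
a=eyes.get_image("top");w=world(a);save(a,"top6.png",[220,140,330,220],7)
```

```text
[483.99762485  73.69837015  13.93024934] [-13.83536727  -2.90486532  21.20962616] [-0.86312961  4.28161929 -0.10020861]
```

View pics/top6.png

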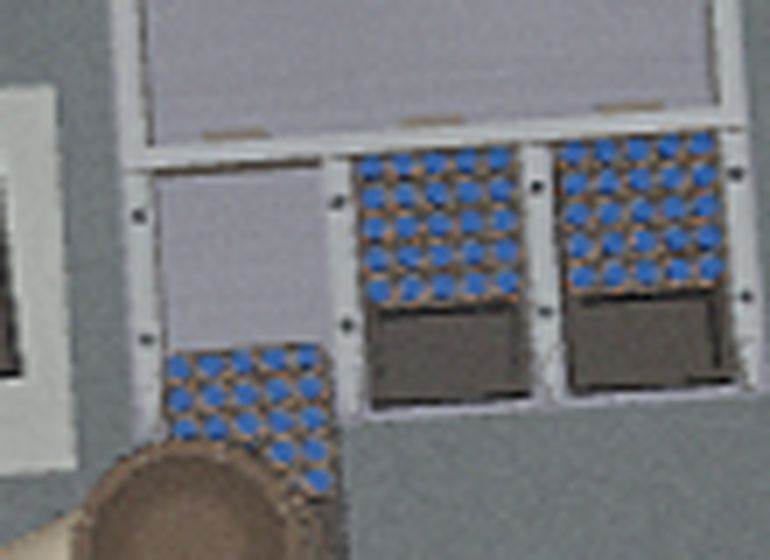

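The crop shows the tray in the left bay, parallel to the rails, with its rear edge at (245,345). I push on.

Request:
apply_moves(delta_rot=[[0, 0, 0], [0, 0, 0], [0, 0, 0], [0, 0, 0], [0, 0, 0], [0, 0, 0], [0, 0, 0], [0, 0, 0], [0, 0, 0], [0, 0, 0], [0, 0, 0]], xyz=[[0.01, -0.3, 0], [0.01, -0.35, 0], [0.01, -0.35, 0], [0.01, -0.35, 0], [0.01, -0.35, 0], [0.01, -0.35, 0], [0.01, -0.35, 0], [0.01, -0.35, 0], [0, -0.3, 0], [0, 0, 0], [0, 0, 0]], hand=[1, 1, 1, 1, 1, 1, 1, 1, 1, 1, 1])

```text
clock: 20.23
position: [562.6, 79.8, 14.0]
ee_rot: [0.738, -0.675, -0.002, 0.005]
contact_force: [-9.6, -3.0, 13.2]
gripper_width: 3.7
grasp_force: 62.9
```

Request:
apply_moves(delta_rot=[[0, 0, 0], [0, 0, 0], [0, 0, 0], [0, 0, 0], [0, 0, 0]], xyz=[[0, -0.1, 0], [0, -0.1, 0], [0, -0.08, 0], [0, 0, 0], [0, 0, 0]], hand=[1, 1, 1, 1, 1])

```text
clock: 20.65
position: [567.1, 79.9, 13.9]
ee_rot: [0.738, -0.675, -0.004, 0.007]
contact_force: [-13.7, -3.5, 17.7]
gripper_width: 3.4
grasp_force: 63.4
```

Request:
apply_moves(delta_rot=[[0, 0, 0], [0, 0, 0], [0, 0, 0], [0, 0, 0]], xyz=[[0, -0.06, 0], [0, -0.06, 0], [0, 0, 0], [0, 0, 0]], hand=[1, 1, 1, 1])

```text
clock: 20.98
position: [569.9, 80.1, 14.0]
ee_rot: [0.738, -0.675, -0.004, 0.007]
contact_force: [-14.4, -2.2, 18.9]
gripper_width: 4.0
grasp_force: 63.4
```

Request:
apply_moves(delta_rot=[[0, 0, 0], [0, 0, 0], [0, 0, 0], [0, 0, 0]], xyz=[[0, -0.06, 0], [0, -0.04, 0], [0, 0, 0], [0, 0, 0]], hand=[1, 1, 1, 1])

```text
clock: 21.32
position: [572.2, 80.4, 14.0]
ee_rot: [0.738, -0.675, -0.004, 0.008]
contact_force: [-15.1, -2.7, 19.0]
gripper_width: 3.7
grasp_force: 63.5
```

Request:
apply_moves(delta_rot=[[0, 0, 0], [0, 0, 0], [0, 0, 0], [0, 0, 0]], xyz=[[0, -0.06, 0], [0, -0.04, 0], [0, 0, 0], [0, 0, 0]], hand=[1, 1, 1, 1])

```text
clock: 21.65
position: [573.1, 80.3, 14.0]
ee_rot: [0.738, -0.675, -0.005, 0.009]
contact_force: [-18.7, -2.1, 22.0]
gripper_width: 3.7
grasp_force: 63.8
```

Request:
apply_moves(delta_rot=[[0, 0, 0], [0, 0, 0], [0, 0, 0]], xyz=[[0, -0.08, 0], [0, 0, 0], [0, 0, 0]], hand=[1, 1, 1])

```text
clock: 21.9
position: [573.2, 80.3, 13.9]
ee_rot: [0.738, -0.675, -0.006, 0.011]
contact_force: [-23.9, -0.4, 25.1]
gripper_width: 4.1
grasp_force: 64.3
```

The tray is firm on the stop. I ease off, release, rise and check.

Request:
apply_moves(delta_rot=[[0, 0, 0], [0, 0, 0], [0, 0, 0], [0, 0, 0], [0, 0, 0], [0, 0, 0], [0, 0, 0], [0, 0, 0], [0, 0, 0], [0, 0, 0], [0, 0, 0], [0, 0, 0], [0, 0, 0], [0, 0, 0], [0, 0, 0], [0, 0, 0], [0, 0, 0], [0, 0, 0]], xyz=[[0, 0.08, 0], [0, 0, 0], [0, 0, 0], [0, 0, 0], [0, 0, 0], [0, 0, -0.3], [0, 0, -0.5], [0, 0, -0.9], [0, 0, -0.9], [0, 0, -0.9], [0, 0, -0.9], [0, 1, -0.9], [0, 1, 0], [0, 1, 0], [0, 1, 0], [0, 1, 0], [0, 0, 0], [0, 0, 0]], hand=[1, 0.3, 0.3, 0.3, 0.3, 0.3, 0.3, 0.3, 0.3, 0.3, 0.3, 0.3, 0.3, 0.3, 0.3, 0.3, 0.3, 0.3])

```text
clock: 23.4
position: [457.5, 72.3, 147.2]
ee_rot: [0.739, -0.674, 0.0, -0.001]
contact_force: [-0.3, -0.3, 1.0]
gripper_width: 29.6
grasp_force: 0.0
```

Run:
```python
from h import *
s=arm.read_state();print(s["position"],s["contact_force"])
a=eyes.get_image("top");w=world(a);save(a,"top7.png",[180,110,380,260],4)
th=np.radians(3.8);R=np.array([[np.cos(th),-np.sin(th)],[np.sin(th),np.cos(th)]])
hsv=cv2.cvtColor(a["frame"],cv2.COLOR_RGB2HSV);blue=(hsv[...,0]>100)&(hsv[...,0]<125)&(hsv[...,1]>140)&(w[...,2]>36)
d=w[...,:2]@R
for n,(x0,x1,y0,y1) in {"new":(500,720,-8,90),"s1":(600,720,-104,-8),"s2":(600,720,-200,-104)}.items():
    m=blue&(d[...,0]>x0)&(d[...,0]<x1)&(d[...,1]>y0)&(d[...,1]<y1);q=d[m]
    print(n,len(q),rect(q))
    m=(d[...,0]>540)&(d[...,0]<600)&(d[...,1]>y0+30)&(d[...,1]<y1-30)&(w[...,2]>18)&(w[...,2]<30)
    q=d[m];print("  front wall",q.mean(0).round(1),q.min(0).round(1))
```

```text
[457.50046797  72.32809141 147.2419    ] [-0.30636448 -0.29773971  0.95771005]
new 133 (array([655.2,  41.1]), array([67.2, 68. ]), 2.2)
  front wall [576.2  41.5] [573.   24.8]
s1 131 (array([654.3, -56.5]), array([68.4, 67.8]), 0.1)
  front wall [575.9 -57. ] [572.4 -73. ]
s2 151 (array([ 654.6, -152.3]), array([69.8, 69.5]), 0.5)
  front wall [ 575.4 -152.4] [ 572.2 -167.6]
```

View pics/top7.png

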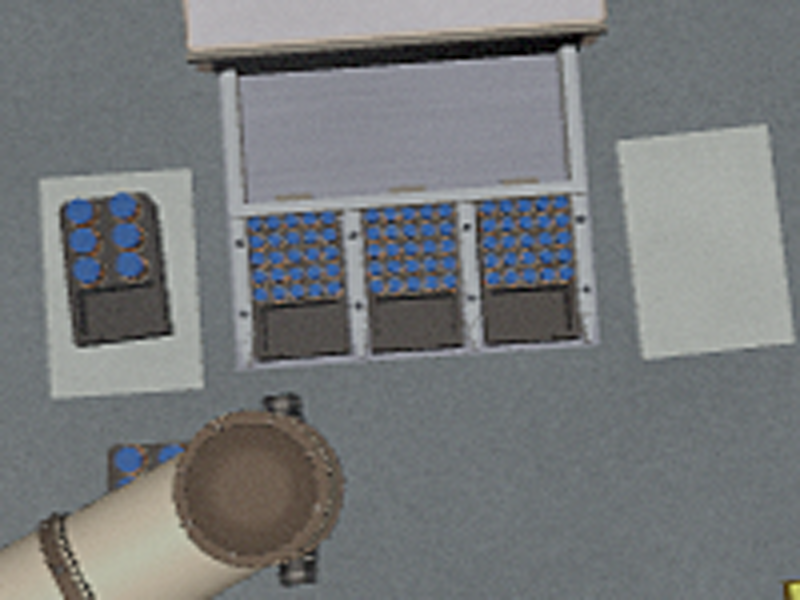

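The picture shows all three small-vial trays home in line, with front edges at (300,355), (415,350) and (530,340). The new one is level with its neighbours to about 1 mm, and the arm is clear.

```bash
python3 -c "
from bench import arm
print(arm.job_done())"
```

```text
the job is handed in; nothing more can be done
None
```

The job is handed in: the big-vial tray lies about 225 mm left of the dock's centre line, clear of every bay, and the small-vial spare is pushed onto the rear stop of the left bay, level with its neighbours to about 1 mm; the hand-in call gave no verdict.

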